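# Unlock the squeeze-tab cap of the tall canister

### The job

The eyelet press has run empty, so open the taller of the two metal stock canisters: squeeze the two ribbed tabs of its cap together and, keeping them squeezed, turn the cap anticlockwise (seen from above) until it comes to its stop at the open mark, then let go. Leave the squat canister locked.

Things in the scene. Friction and masses are not known exactly. Their poses are not given: they have to be found in the camera images.
- tall_canister: The taller of two metal stock canisters screwed to the bench: 76 mm across, foot 92 mm, shoulder 110 mm above the origin (centre of the underside, z up). A black cap turns on its axis: hub 35 mm across, top at 144 mm, pointer, and two upright ribbed tabs, which at cap joint 0 are on the body's +y and -y sides, pointer at +x. They turn with the cap.
- tall_tabs (a point): Point on the cap's axis midway between the tabs, 142 mm above the bench, turning with the cap: tabs at its +y and -y. Each is a plate 22 mm wide, 122 to 152 mm above the bench, flat outer face 31 mm from the axis (62 mm over both). Sprung: slides in 8 mm (46 mm over both); 2 N rising to 7 N each. Both must be in 4 mm or more to turn past the lugs under them; let go beyond 0.65 rad they spring out.
- tall_cap (a joint): Turn of the tall canister's cap, rad: 0 locked (pointer at the round mark), growing anticlockwise seen from above, 1.05 at the stop (pointer at the bar mark, open). Starts at 0 to 0.08; unsqueezed it turns only to about 0.1. Friction 0.05 N m; it stays where it is left.
- squat_cap (a joint): Turn of the cap of the other, squat canister, rad, counted in the same way; below about 0.1 it is locked. Same make and diameter, but its shoulder is only 55 mm and its tab tops 97 mm above the bench. It is to stay locked.

How it is judged:
By the outcome, as a careful person would: the job done as asked, in the order asked, and still so for the second after the job is handed in, with the robot touching nothing.
It also fails if it takes over 32 s, if anything falls off the work surface, if the arm or the gripper's body presses on something with over 40 N, if the wrist force passes 120 N, or if a joint passes its speed limit or range.

### The arm

A 7-joint arm with a two-finger parallel gripper is mounted at the origin on a cart in front of the work surface, level with it; the furniture and walls round the work are solid. World frame = base frame: x ahead of the robot, y to its left, z up, the work surface at z = 0. Lengths are in m, angles in rad, forces in N, time in s.
With the tool pointing down it reaches from about 0.4 to 0.9 m from the base axis. Payload 5.5 kg.
Tool frame: the origin (TCP) lies between the finger pads; the fingertips stand 11 mm ahead of it and the grasp point (between the pads) lies 8 mm behind it; z points along the fingers, y is the direction in which the jaws open and shut (so a half turn about z gives the same grasp; the last joint's range is limited). The gripper opens to 92 mm and grips with 3 to 60 N. Pads are 19 mm wide; open, the fingers measure 130 mm over their backs; the gripper's body (75 mm by 190 mm) begins 47 mm behind the grasp point.
Start: joints at [-0.992, 0.501, -0.427, 1.55, 0.221, 1.138, -0.21], TCP at [0.202, 0.618, 0.238] pointing down, gripper open.
Joint ranges: [-2.88, 2.88], [-0.31, 2.03], [-1.54, 1.56], [0.2, 2.42], [-1.41, 4.55], [0.19, 2.02], [-2.57, 2.57]. Speed limits (rad/s): [2.57, 2.57, 3.14, 3.14, 3.14, 3.14, 3.14].

### API

Orientations are given as a unit quaternion [x, y, z, w].
In Python, from station import * gives the robot as it stands.
- The arm moves only by the shell command python3 -m pendant 'ROWS'. ROWS is JSON, a list of rows, each a list of 3 entries, a list of its own where there are three numbers: the finger opening in mm, from 0 to 91.8, then the shift along the tool's x, y, z in mm, then the turn, a rotation vector about the tool's x, y, z in degrees. A call has 1 to 20 rows; each row is the pose to reach, as a shift and turn from the pose commanded when the call began, along the tool's axes at that moment; what a row does not reach only later rows make up. A row lasts 1/12 s, in which the tool goes at most 41.7 mm and 7.16 degrees, less where a joint would pass 70% of its speed; a pose out of reach is approached as far as the arm can. A call with a gripper value outside its range is refused whole. The fingers move at their own pace and stop on an object; the grip force is fixed at half the most. Time passes only in rows, so rows that repeat a pose let the fingers close. It gives the time, the measured TCP pose, the force and the opening at its end, in the units of the state.
- read_state(): the state, without advancing time (a new reading comes with each control period).
- get_image(name): name is "scene" or "top"; returns a dict with "pixels" (384x512x3 uint8, red, green, blue), "mtx" (3x3 intrinsics, pixels), "position" and "orientation" of the camera in the world. Camera axes: x right, y up, looking along -z (the intrinsics and any distortion apply to the point x, -y, -z); pixel columns grow to the right and rows downward; lengths in m; the calibration is good to about 2 mm. A picture is of the moment at which its call begins. There is no depth.
- sign_off(): hands the job in, once; it reports no verdict.
The state is a dict: "t": time; "joint_pos": joint angles; "dq": joint speeds; "tau": joint torques, N m; "ee_pos": TCP position; "ee_rot": TCP orientation; "ft_force": force on the tool from outside, world axes, zero at the start; "wrist_torque": the same for the moment, N m; "opening": opening from 0.0 (shut) to 1.0 (fully open).
Only numpy, scipy, OpenCV 4.12 (cv2) and the standard library are available. Lean on these libraries where they do the work, as an engineer would, in place of code of your own. Each camera call takes 0.05 s, during which the arm holds its last target. There are 200 camera calls.

## Working session

There is one attempt and no reset: what is moved stays moved. The work goes in short steps, Python scripts to look and compute and a shell command to move; the robot and the scene stay as the last step left them, time stands still between calls to the robot, and variables do not carry over. Pictures are saved under pics/ and viewed, on a budget of 10 in all, crops included, one or two more only if the job needs it, and the job is handed in when it is done.

```bash
mkdir -p pics
python3 - <<'E'
from station import *
import cv2
for n in ("scene","top"):
    d=get_image(n); cv2.imwrite(f"pics/{n}0.png",d["pixels"][:,:,::-1]); print(n,d["mtx"],d["position"],d["orientation"],[k for k in d])
s=read_state(); print(s)
E
```

```text
scene [[460.97934676   0.         250.04752005]
 [  0.         460.97934676 186.19094872]
 [  0.           0.           1.        ]] [-0.06262629  0.56377445  0.54186494] [-0.23422813  0.45084773  0.7714281  -0.38310859] ['pixels', 'mtx', 'position', 'orientation']
top [[450.1826191    0.         260.50190554]
 [  0.         450.1826191  190.61863513]
 [  0.           0.           1.        ]] [0.35270911 0.12361128 0.95831639] [ 0.07744338 -0.05841039 -0.69521302  0.71222861] ['pixels', 'mtx', 'position', 'orientation']
{'t': 0.1, 'joint_pos': array([-0.9917966 ,  0.50174548, -0.42679537,  1.55133857,  0.22077653,
        1.13828854, -0.2103081 ]), 'dq': array([ 0.00228351, -0.00055264, -0.00097734, -0.00282535,  0.00160266,
       -0.0013467 ,  0.00049372]), 'tau': array([-1.10034063e-02, -5.67869675e+01, -5.83871260e+00, -2.79918051e+01,
       -6.90592267e-02,  2.40805547e-02,  6.26361930e-05]), 'ee_pos': array([0.20172369, 0.61726761, 0.23678923]), 'ee_rot': array([ 1.57235418e-01,  9.87560768e-01, -8.49436894e-04, -1.74368076e-04]), 'ft_force': array([-0.30488378, -0.14160095, -0.38857072]), 'wrist_torque': array([-0.0646614 , -0.01036831,  0.08772924]), 'opening': 0.9994252229385195}
```

View pics/scene0.png

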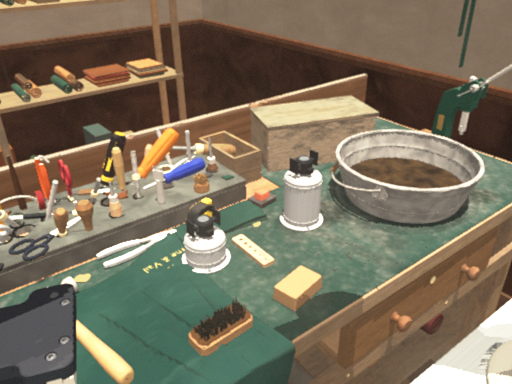

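View pics/top0.png

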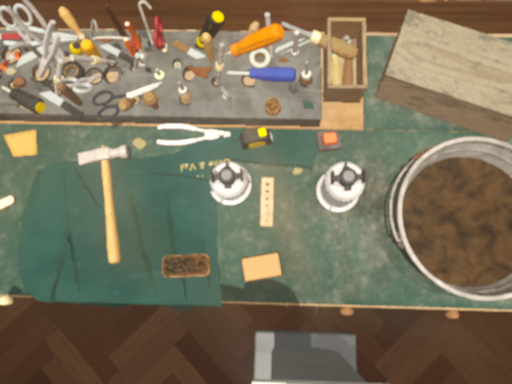

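The scene view shows the tall canister at about (303,195) and the squat one at (205,245). In the top view, tall is at about (343,185) and squat at (230,183). I'll enlarge the caps next.

```bash
cat > h.py <<'E'
import numpy as np,cv2
from scipy.spatial.transform import Rotation as R
def ray(d,u,v):
    K=d["mtx"]; c=np.array([(u-K[0,2])/K[0,0],-(v-K[1,2])/K[1,1],-1])
    return np.array(d["position"]),R.from_quat(d["orientation"]).apply(c)
def onz(d,u,v,z):
    p,r=ray(d,u,v); return p+r*(z-p[2])/r[2]
def proj(d,X):
    c=R.from_quat(d["orientation"]).inv().apply(np.atleast_2d(X)-d["position"]); K=d["mtx"]
    return np.c_[K[0,2]-K[0,0]*c[:,0]/c[:,2],K[1,2]+K[1,1]*c[:,1]/c[:,2]]
E
python3 - <<'E'
from h import *
from station import *
d=get_image("top");s=get_image("scene")
a=cv2.resize(d["pixels"][150:220,305:375,::-1],(560,560),interpolation=cv2.INTER_CUBIC)
b=cv2.resize(s["pixels"][140:235,270:340,::-1],None,fx=5.9,fy=5.9,interpolation=cv2.INTER_CUBIC)[:560]
c=np.hstack([a,b]);print(c.shape)
cv2.imwrite("pics/crop1.png",c[:, :800])
cv2.imwrite("pics/crop1.png",np.hstack([cv2.resize(a,(400,400)),cv2.resize(b,(400,543))[:400]]))
print(onz(d,338,192,0),onz(d,347,176,.148),onz(d,230,180,.09))
E
```

```text
(560, 973, 3)
[ 0.53974859 -0.01537814  0.        ] [ 0.54116767 -0.01056811  0.148     ] [0.54171588 0.21027653 0.09      ]
```

View pics/crop1.png

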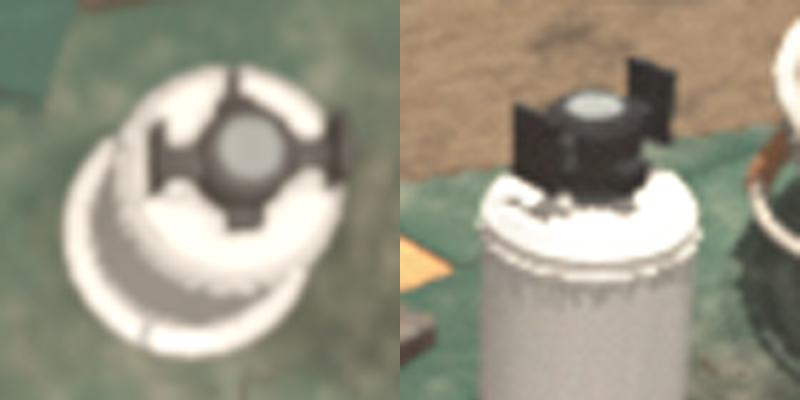

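Crop: hub disc at top pixel about (348.7,176.2), tabs at about (332,177.6) and (364,176.3), pointer at about (345.6,164) facing up. I'll measure these with masks.

Run:
```python
from h import *
from station import *
d=get_image("top");s=get_image("scene")
def blob(im,box,lo,hi):
    x0,y0,x1,y1=box; c=im[y0:y1,x0:x1].astype(int); v=c.max(2); m=((v>=lo)&(v<hi)).astype(np.uint8)
    return m
# dark cap mask
f=8
box=(325,160,372,200)
c=cv2.resize(d["pixels"][160:200,325:372],None,fx=f,fy=f,interpolation=cv2.INTER_CUBIC)
m=(c.max(2)<95).astype(np.uint8)
cnt=max(cv2.findContours(m,0,1)[0],key=cv2.contourArea)
pt=lambda x,y:(325+(x+.5)/f-.5,160+(y+.5)/f-.5)
print("bbox",pt(*cv2.boundingRect(cnt)[:2]),np.array(cv2.boundingRect(cnt)[2:])/f)
mm=np.zeros_like(m);cv2.drawContours(mm,[cnt],-1,1,-1)
hub=(348.7,176.2)
ys,xs=np.nonzero(mm);px=np.c_[325+(xs+.5)/f-.5,160+(ys+.5)/f-.5]
for nm,sel in(("L",px[:,0]<335),("R",px[:,0]>361.5)):
    q=px[sel]; print(nm,q.mean(0),q.min(0),q.max(0),onz(d,*q.mean(0),.14)*1000)
# grey disc in both
def disc(im,x0,x1,y0,y1,lo,hi):
    c=cv2.resize(im[y0:y1,x0:x1],None,fx=f,fy=f,interpolation=cv2.INTER_CUBIC).astype(int)
    m=((c.min(2)>lo)&(c.max(2)<hi)).astype(np.uint8)
    best=max(cv2.findContours(m,0,1)[0],key=cv2.contourArea);M=cv2.moments(best)
    return x0+(M['m10']/M['m00']+.5)/f-.5,y0+(M['m01']/M['m00']+.5)/f-.5,M['m00']/f/f
a=disc(d["pixels"],342,356,170,183,100,255);b=disc(s["pixels"],297,312,153,164,100,255)
print(a,b); print(onz(d,*a[:2],.144),onz(s,*b[:2],.144))
for p in ((345.6,164.5),):print("pointer",onz(d,*p,.13))
cc=onz(d,*a[:2],.144)
# predicted tab top corners for psi (direction of -y tab axis)
for deg in(-8,-4,0,4,8):
    t=np.radians(deg);ax=np.array([np.cos(t),np.sin(t),0]);ay=np.array([-ax[1],ax[0],0])
    P=[np.r_[(cc+sg*.031*ay+e*.011*ax)[:2],.152] for sg in(1,-1) for e in(1,-1)]
    print(deg,proj(d,P).round(1).tolist(),proj(s,P).round(1).tolist())
```

```text
bbox (361.8125, 169.9375) [ 3.25  11.125]<stdin>:19: RuntimeWarning: Mean of empty slice.
  ret = um.true_divide(
Traceback (most recent call last):
ValueError: zero-size array to reduction operation minimum which has no identity
```

```bash
cat > m.py <<'E'
from h import *
from station import *
d=get_image("top");s=get_image("scene");f=8
c=cv2.resize(d["pixels"][160:200,325:372],None,fx=f,fy=f,interpolation=cv2.INTER_CUBIC)
for th in(105,125):
    ys,xs=np.nonzero(c.max(2)<th);px=np.c_[325+(xs+.5)/f-.5,160+(ys+.5)/f-.5]
    for nm,sel in(("L",(px[:,0]<334.5)&(px[:,0]>329)&(abs(px[:,1]-177.6)<8.5)),("R",(px[:,0]>361.5)&(px[:,0]<366.5)&(abs(px[:,1]-176)<8.5))):
        q=px[sel]
        if len(q): print(th,nm,q.mean(0),q.min(0),q.max(0),onz(d,*q.mean(0),.14)*1000, cv2.minAreaRect(q.astype(np.float32)))
def disc(im,x0,x1,y0,y1,lo):
    c=cv2.resize(im[y0:y1,x0:x1],None,fx=f,fy=f,interpolation=cv2.INTER_CUBIC)
    m=(c.min(2)>lo).astype(np.uint8)
    best=max(cv2.findContours(m,0,1)[0],key=cv2.contourArea);M=cv2.moments(best)
    return x0+(M['m10']/M['m00']+.5)/f-.5,y0+(M['m01']/M['m00']+.5)/f-.5,M['m00']/f/f
a=disc(d["pixels"],342,356,170,182,110);b=disc(s["pixels"],297,312,154,163,110)
print(a,b); print(onz(d,*a[:2],.144),onz(s,*b[:2],.144))
cc=onz(d,*a[:2],.144)
for deg in(-8,-4,0,4,8):
    t=np.radians(deg);ax=np.array([np.cos(t),np.sin(t),0]);ay=np.array([-ax[1],ax[0],0])
    P=[np.r_[(cc+sg*.031*ay+e*.011*ax)[:2],.152] for sg in(1,-1) for e in(1,-1)]
    print(deg,proj(d,P).round(1).tolist(),proj(s,P).round(1).tolist())
E
python3 m.py
```

```text
105 L [332.06404321 177.77592593] [331.3125 172.9375] [333.0625 182.1875] [539.07024514  15.72579163 140.        ] ((332.18975830078125, 177.55783081054688), (9.253044128417969, 1.6663811206817627), 88.93909454345703)
105 R [363.39061859 175.4443732 ] [361.5625 169.0625] [365.6875 181.1875] [544.71852438 -42.15255811 140.        ] ((363.2911071777344, 175.13182067871094), (12.095440864562988, 4.060997486114502), 85.36454010009766)
125 L [332.44843836 177.62778619] [330.9375 172.0625] [334.4375 182.8125] [539.36693071  15.01418223 140.        ] ((332.7190246582031, 177.42156982421875), (10.750445365905762, 3.487586736679077), 88.91908264160156)
125 R [364.13889203 175.14208918] [361.5625 167.6875] [366.4375 184.4375] [545.32261366 -43.54214658 140.        ] ((364.0, 176.0625), (16.75, 4.875), 90.0)
(348.6564877106672, 175.28866719024757, 131.8046875) (303.81691131145016, 157.59318654646324, 50.6953125)
[ 0.54350931 -0.01428888  0.144     ] [ 0.54691159 -0.01580211  0.144     ]
-8 [[333.3, 165.9], [331.7, 177.5], [367.1, 171.2], [365.6, 182.8]] [[288.4, 156.1], [294.6, 160.3], [314.1, 149.5], [320.6, 153.4]]
-4 [[332.8, 167.0], [332.0, 178.6], [366.7, 170.0], [366.1, 181.7]] [[288.7, 156.6], [295.5, 160.6], [313.2, 149.2], [320.2, 152.9]]
0 [[332.4, 168.1], [332.4, 179.8], [366.3, 168.8], [366.6, 180.5]] [[289.1, 157.0], [296.6, 160.9], [312.2, 148.9], [319.8, 152.5]]
4 [[332.0, 169.3], [332.9, 181.0], [365.8, 167.7], [366.9, 179.4]] [[289.6, 157.5], [297.6, 161.1], [311.2, 148.7], [319.3, 152.0]]
8 [[331.7, 170.5], [333.4, 182.1], [365.3, 166.5], [367.2, 178.2]] [[290.1, 158.0], [298.7, 161.3], [310.1, 148.5], [318.7, 151.6]]
```

Hub centre is about (0.5435,-0.0145) and the tab axis is yawed about +6°, consistent across both views. Next I'll move above it with tool y heading to −84°, which keeps joint 7 mid-range.

```bash
python3 -m pendant '[[91.8,[-521,-495,0],[0,0,90]],[91.8,[-521,-495,0],[0,0,90]],[91.8,[-521,-495,0],[0,0,90]],[91.8,[-521,-495,0],[0,0,90]],[91.8,[-521,-495,0],[0,0,90]],[91.8,[-521,-495,0],[0,0,90]],[91.8,[-521,-495,0],[0,0,90]],[91.8,[-521,-495,0],[0,0,90]],[91.8,[-521,-495,0],[0,0,156]],[91.8,[-521,-495,0],[0,0,156]],[91.8,[-521,-495,0],[0,0,156]],[91.8,[-521,-495,0],[0,0,156]],[91.8,[-521,-495,0],[0,0,156]],[91.8,[-521,-495,0],[0,0,156]],[91.8,[-521,-495,0],[0,0,156]],[91.8,[-521,-495,0],[0,0,156]],[91.8,[-521,-495,0],[0,0,156]],[91.8,[-521,-495,0],[0,0,156]],[91.8,[-521,-495,0],[0,0,156]],[91.8,[-521,-495,0],[0,0,156]]]'
cat > st.py <<'E'
from h import *
from station import *
import sys
s=read_state();r=R.from_quat(s["ee_rot"]);M=r.as_matrix()
print("t",s["t"],"pos",s["ee_pos"].round(4),"q",s["joint_pos"].round(2),"F",s["ft_force"].round(1),"T",s["wrist_torque"].round(2),"op",round(s["opening"]*91.8,1))
print("tool",M.round(3).tolist(),"yaw of y",np.degrees(np.arctan2(M[1,1],M[0,1])).round(2))
if len(sys.argv)>1:
    X=np.array(eval(sys.argv[1])); print("shift mm",(M.T@(X-s["ee_pos"])*1000).round(1))
E
python3 st.py "[.5435,-.0145,.237]"
```

```text
t: 2.07
ee_pos: [0.5438, -0.0163, 0.2377]
ee_rot: [0.988, 0.158, 0.0, 0.0]
ft_force: [-0.2, 0.3, 0.5]
opening: 0.998
t 2.0667 pos [ 0.5438 -0.0163  0.2377] q [-0.27  0.29  0.3   1.84 -0.1   1.03 -1.19] F [-0.2  0.3  0.5] T [-0.01  0.17  0.01] op 91.7
tool [[0.95, 0.311, 0.0], [0.311, -0.95, -0.0], [0.0, 0.0, -1.0]] yaw of y -71.87
shift mm [ 0.3 -1.8  0.7]
```

```bash
python3 -m pendant '[[91.8,[0.5,-1.5,20],[0,0,7]],[91.8,[0.5,-1.5,45],[0,0,12]],[91.8,[0.5,-1.5,65],[0,0,12]],[91.8,[0.5,-1.5,72],[0,0,12]],[91.8,[0.5,-1.5,72],[0,0,12]]]'
python3 st.py "[.544,-.015,.14]"
python3 - <<'E'
from h import *
from station import *
s=get_image("scene");d=get_image("top")
a=cv2.resize(s["pixels"][100:230,240:370,::-1],(400,400),interpolation=cv2.INTER_CUBIC)
b=cv2.resize(d["pixels"][130:240,290:400,::-1],(400,400),interpolation=cv2.INTER_CUBIC)
cv2.imwrite("pics/c2.png",np.hstack([a,b]))
E
```

```text
t: 2.48
ee_pos: [0.5418, -0.0127, 0.164]
ee_rot: [0.998, 0.059, -0.002, 0.0]
ft_force: [-0.4, -0.4, 0.6]
opening: 1.001
t 2.4833 pos [ 0.5418 -0.0127  0.164 ] q [-0.28  0.38  0.32  1.91 -0.15  0.88 -1.35] F [-0.4 -0.4  0.6] T [-0.09  0.18 -0.01] op 91.9
tool [[0.993, 0.117, -0.004], [0.117, -0.993, -0.0], [-0.004, -0.0, -1.0]] yaw of y -83.28
shift mm [ 2.   2.6 23.9]
```

View pics/c2.png

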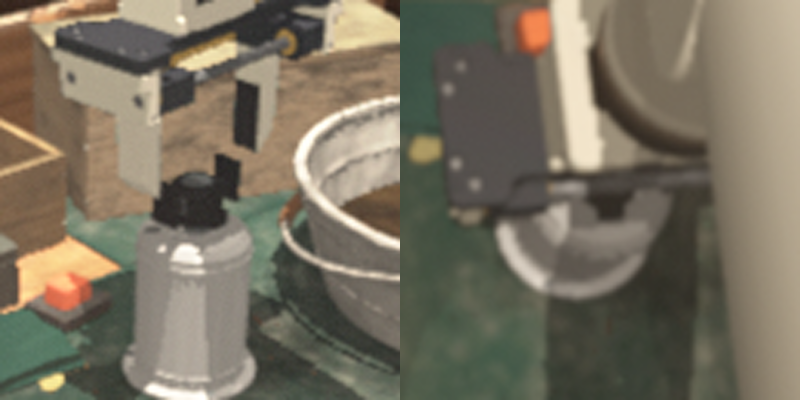

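The scene shows the open jaws above and astride the cap, with the tabs between the pads. The top view is blocked by the arm. I'll re-read the settled state and then descend.

```bash
python3 st.py "[.544,-.015,.139]"
```

```text
t 2.5833 pos [ 0.5439 -0.0129  0.1664] q [-0.28  0.38  0.32  1.91 -0.15  0.88 -1.35] F [0.  0.1 0.5] T [-0.03  0.16  0.01] op 91.7
tool [[0.993, 0.117, 0.001], [0.117, -0.993, 0.0], [0.001, 0.0, -1.0]] yaw of y -83.31
shift mm [-0.2  2.1 27.4]
```

```bash
python3 -m pendant '[[91.8,[0,1.5,9],[0,0,0]],[91.8,[0,1.5,18],[0,0,0]],[91.8,[0,1.5,26],[0,0,0]],[91.8,[0,1.5,26],[0,0,0]],[91.8,[0,1.5,26],[0,0,0]]]'; python3 st.py "[.544,-.015,.14]"
```

```text
t: 3.0
ee_pos: [0.543, -0.0144, 0.139]
ee_rot: [0.998, 0.058, -0.001, 0.0]
ft_force: [-0.5, 0.8, 1.0]
opening: 0.998
t 3.0 pos [ 0.543  -0.0144  0.139 ] q [-0.27  0.41  0.31  1.93 -0.17  0.83 -1.33] F [-0.5  0.8  1. ] T [-0.11  0.18 -0.03] op 91.6
tool [[0.993, 0.116, -0.001], [0.116, -0.993, -0.0], [-0.001, -0.0, -1.0]] yaw of y -83.33
shift mm [ 1.   0.7 -1. ]
```

Good, no contact. Closing now.

```bash
python3 -m pendant '[[60,[0,0,0],[0,0,0]],[55,[0,0,0],[0,0,0]],[50,[0,0,0],[0,0,0]],[44,[0,0,0],[0,0,0]],[44,[0,0,0],[0,0,0]],[44,[0,0,0],[0,0,0]],[44,[0,0,0],[0,0,0]],[44,[0,0,0],[0,0,0]],[44,[0,0,0],[0,0,0]]]'; python3 st.py "[.544,-.015,.14]"
```

```text
t: 3.75
ee_pos: [0.5437, -0.0139, 0.1403]
ee_rot: [0.998, 0.058, 0.0, -0.0]
ft_force: [-1.4, 0.7, 5.2]
opening: 0.488
t 3.75 pos [ 0.5437 -0.0139  0.1403] q [-0.27  0.41  0.31  1.92 -0.17  0.83 -1.33] F [-1.4  0.7  5.2] T [ 0.31  0.61 -0.09] op 44.8
tool [[0.993, 0.116, 0.0], [0.116, -0.993, 0.001], [0.0, -0.001, -1.0]] yaw of y -83.33
shift mm [0.2 1.1 0.3]
```

```bash
python3 -m pendant '[[36,[0,0,0],[0,0,0]],[36,[0,0,0],[0,0,0]],[36,[0,0,0],[0,0,-2]],[36,[0,0,0],[0,0,-4]],[36,[0,0,0],[0,0,-6]],[36,[0,0,0],[0,0,-8]],[36,[0,0,0],[0,0,-10]],[36,[0,0,0],[0,0,-10]]]'; python3 st.py "[.544,-.015,.14]"
```

```text
t: 4.42
ee_pos: [0.5437, -0.0139, 0.1404]
ee_rot: [0.989, 0.146, 0.0, -0.0]
ft_force: [-2.0, 2.0, 6.7]
opening: 0.489
t 4.4167 pos [ 0.5437 -0.0139  0.1404] q [-0.24  0.41  0.27  1.92 -0.14  0.83 -1.17] F [-2.   2.   6.7] T [0.24 0.61 0.03] op 44.9
tool [[0.957, 0.289, 0.0], [0.289, -0.957, 0.001], [0.001, -0.001, -1.0]] yaw of y -73.22
shift mm [-0.   1.2  0.4]
```

Fingers hold at 45 mm, against the fully pressed tabs, and the cap appears to be turning freely. Continuing.

```bash
python3 -m pendant '[[36,[0,0,0],[0,0,-4]],[36,[0,0,0],[0,0,-8]],[36,[0,0,0],[0,0,-12]],[36,[0,0,0],[0,0,-16]],[36,[0,0,0],[0,0,-20]],[36,[0,0,0],[0,0,-24]],[36,[0,0,0],[0,0,-28]],[36,[0,0,0],[0,0,-32]],[36,[0,0,0],[0,0,-36]],[36,[0,0,0],[0,0,-40]],[36,[0,0,0],[0,0,-43]],[36,[0,0,0],[0,0,-43]]]'; python3 st.py "[.544,-.015,.14]"
```

```text
t: 5.42
ee_pos: [0.5435, -0.0136, 0.1403]
ee_rot: [0.867, 0.499, 0.0, -0.0]
ft_force: [-2.6, 1.3, 6.9]
opening: 0.484
t 5.4167 pos [ 0.5435 -0.0136  0.1403] q [-0.11  0.4   0.1   1.92 -0.06  0.82 -0.5 ] F [-2.6  1.3  6.9] T [0.38 0.66 0.04] op 44.5
tool [[0.502, 0.865, -0.0], [0.865, -0.502, 0.001], [0.001, -0.001, -1.0]] yaw of y -30.15
shift mm [-1.   1.1  0.3]
```

```bash
python3 -m pendant '[[36,[0,0,0],[0,0,-1]],[36,[0,0,0],[0,0,-2]],[36,[0,0,0],[0,0,-3]],[36,[0,0,0],[0,0,-3]]]'; python3 st.py "[.544,-.015,.14]"
```

```text
t: 5.75
ee_pos: [0.5435, -0.0136, 0.1403]
ee_rot: [0.854, 0.521, 0.0, -0.0]
ft_force: [-2.5, 2.2, 7.2]
opening: 0.489
t 5.75 pos [ 0.5435 -0.0136  0.1403] q [-0.1   0.4   0.09  1.92 -0.05  0.82 -0.46] F [-2.5  2.2  7.2] T [0.37 0.69 0.02] op 44.9
tool [[0.458, 0.889, -0.0], [0.889, -0.458, 0.001], [0.001, -0.0, -1.0]] yaw of y -27.26
shift mm [-1.   1.1  0.3]
```

```bash
python3 -m pendant '[[36,[0,0,0],[0,0,-1]],[36,[0,0,0],[0,0,-2]],[36,[0,0,0],[0,0,-3]],[36,[0,0,0],[0,0,-3]]]'; python3 st.py
```

```text
t: 6.08
ee_pos: [0.5435, -0.0136, 0.1403]
ee_rot: [0.84, 0.542, 0.0, -0.001]
ft_force: [-2.3, 1.5, 6.4]
opening: 0.487
t 6.0833 pos [ 0.5435 -0.0136  0.1403] q [-0.09  0.4   0.08  1.92 -0.04  0.82 -0.41] F [-2.3  1.5  6.4] T [ 0.4   0.71 -0.28] op 44.7
tool [[0.412, 0.911, -0.0], [0.911, -0.412, 0.001], [0.001, -0.001, -1.0]] yaw of y -24.31
```

```bash
python3 -m pendant '[[36,[0,0,0],[0,0,-1]],[36,[0,0,0],[0,0,-2]],[36,[0,0,0],[0,0,-3]],[36,[0,0,0],[0,0,-3]]]'; python3 st.py
```

```text
t: 6.42
ee_pos: [0.5434, -0.0136, 0.1403]
ee_rot: [0.826, 0.563, 0.0, -0.001]
ft_force: [-3.1, 2.9, 5.3]
opening: 0.493
t 6.4167 pos [ 0.5434 -0.0136  0.1403] q [-0.08  0.4   0.07  1.92 -0.04  0.82 -0.36] F [-3.1  2.9  5.3] T [ 0.52  0.69 -1.21] op 45.2
tool [[0.366, 0.931, -0.0], [0.931, -0.366, 0.002], [0.002, -0.001, -1.0]] yaw of y -21.48
```

The torque climbed to 1.2 N m, so the cap is at its stop. Letting go and retreating upward.

```bash
python3 -m pendant '[[60,[0,0,0],[0,0,0]],[75,[0,0,0],[0,0,0]],[91.8,[0,0,0],[0,0,0]],[91.8,[0,0,0],[0,0,0]],[91.8,[0,0,0],[0,0,0]],[91.8,[0,0,0],[0,0,0]],[91.8,[0,0,0],[0,0,0]]]'; python3 st.py
```

```text
t: 7.0
ee_pos: [0.5434, -0.0147, 0.1395]
ee_rot: [0.826, 0.564, -0.0, 0.0]
ft_force: [0.2, 0.5, -0.2]
opening: 0.947
t 7.0 pos [ 0.5434 -0.0147  0.1395] q [-0.08  0.4   0.07  1.92 -0.04  0.82 -0.36] F [ 0.2  0.5 -0.2] T [-0.11  0.04 -0.03] op 87.0
tool [[0.364, 0.932, -0.0], [0.932, -0.364, -0.0], [-0.0, -0.0, -1.0]] yaw of y -21.32
```

```bash
python3 -m pendant '[[91.8,[0,0,-15],[0,0,0]],[91.8,[0,0,-40],[0,0,0]],[91.8,[0,0,-75],[0,0,0]],[91.8,[0,0,-110],[0,0,0]],[91.8,[0,0,-150],[0,0,0]],[91.8,[336,-239,-150],[0,0,0]],[91.8,[336,-239,-150],[0,0,0]],[91.8,[336,-239,-150],[0,0,0]],[91.8,[336,-239,-150],[0,0,0]],[91.8,[336,-239,-150],[0,0,0]],[91.8,[336,-239,-150],[0,0,0]],[91.8,[336,-239,-150],[0,0,0]],[91.8,[336,-239,-150],[0,0,0]],[91.8,[336,-239,-150],[0,0,0]],[91.8,[336,-239,-150],[0,0,0]],[91.8,[336,-239,-150],[0,0,0]],[91.8,[336,-239,-150],[0,0,0]]]'
python3 - <<'E'
from h import *
from station import *
s=get_image("scene");d=get_image("top")
b=cv2.resize(s["pixels"][140:220,265:345,::-1],(400,400),interpolation=cv2.INTER_CUBIC)
a=cv2.resize(d["pixels"][150:220,305:375,::-1],(400,400),interpolation=cv2.INTER_CUBIC)
cv2.imwrite("pics/c3.png",np.hstack([a,b]))
E
```

```text
t: 8.42
ee_pos: [0.4413, 0.3883, 0.2892]
ee_rot: [0.824, 0.566, -0.0, -0.0]
ft_force: [0.3, -0.8, 0.2]
opening: 1.0
```

View pics/c3.png

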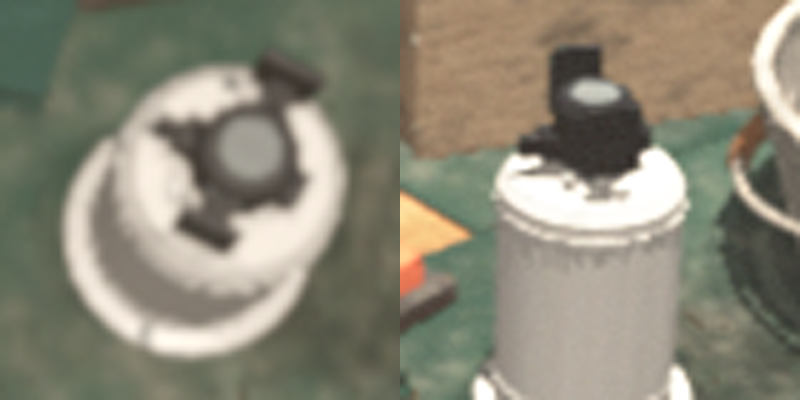

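The top view shows the cap turned about 59° anticlockwise, with tabs at crop (290,75) and (208,228), both sprung out. The pointer is at (165,128). Robot is clear.

```bash
python3 -c "
from station import *
print(sign_off())"
```

```text
the job is handed in; nothing more can be done
None
```

The tall canister's cap is open and the job is handed in, at about 8.5 s of the 32 s allowed. I squeezed both tabs fully in (jaws stopped at about 45 mm) and turned the cap anticlockwise. I let go once it reached its stop, then backed the arm clear.

- **Stop reached:** after about 59° of turn, the resisting torque rose from almost nothing to about 0.3 N m, and then to 1.2 N m with 3° more.
- **After letting go:** the last pictures show the cap turned about 59° from where it started, with both tabs sprung out. The picture was too coarse to read the open mark itself, so I relied on the torque and the angle.
- **Squat canister:** the gripper never went down near it, so it should still be locked, but I did not look at it again at the end.
- **Disagreements:** the two cameras placed the cap's axis 2 to 3 mm apart, so I worked from a point between the two. The jaws stopped about 1 mm below the expected 46 mm, which I took as pad give. No check failed.

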